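# Load the jar mill and lock in the jar

## Robot

A 6-joint arm with a two-finger parallel gripper is mounted at the origin on the work surface. World frame = base frame: x ahead of the robot, y to its left, z up, the work surface at z = 0. Lengths are in m, angles in rad, forces in N, time in s.
With the tool pointing down it reaches from about 0.275 to 0.825 m from the base axis. Payload 4.9 kg.
Tool frame: the origin (TCP) lies midway between the tips of the shut fingers; the grasp point (between the pads) lies 19 mm behind it (bot.grip_depth is the distance from the TCP to the grasp point, in m); y points along the fingers, x is the direction in which the jaws open and shut, and the axes are right-handed (so a half turn about y gives the same grasp; the last joint's range is limited). The gripper opens to 85 mm and grips with 20 to 120 N. Pads are 22 mm wide; open, the fingers measure 114 mm over their backs; the gripper's body (76 mm by 85 mm) begins 54 mm behind the grasp point. The pads swing forward as they close: fully open they stand 13 mm farther back than shut.
Start: joints at [1.049, 0.326, -0.193, 1.052, 0, 1.437], TCP at [0.208, 0.509, 0.231] pointing down, gripper open.
Joint ranges: [-2.65, 2.65], [-0.97, 1.79], [-1.3, 1.35], [-1.93, 2.1], [-1.47, 1.37], [-3.14, 3.14]. Speed limits (rad/s): [2.57, 2.57, 3.14, 3.14, 3.14, 3.14].

## Interface

Orientations are given as a unit quaternion [w, x, y, z].
In Python, from cell import bot gives the robot as it stands. Calls block until the motion is done:
- bot.move_pose(position, orientation): joint-space move of the TCP to a pose.
- bot.move_linear(position, speed=0.15, rotation=None, until_force=None): straight line of the TCP; rotation=None keeps the orientation; speed is the mean speed in m/s. With until_force (N) it stops when the force on the tool has changed by that much, and returns True; else False.
- bot.goto_joints(angles): joint-space move.
- bot.set_gripper(opening, grasp_force=None): opening from 0.0 (shut) to 1.0 (fully open); grasp_force is the grip in N (None keeps the last); returns when the fingers have stopped.
- bot.wait(seconds).
- bot.solve_ik(position, orientation): joint angles nearest the present ones, or None.
- bot.camera(name): name is "scene" or "top"; returns the picture (384x512x3 uint8, red, green, blue); there is no depth.
- bot.calibration(name): a dict with "mtx" (3x3 intrinsics, pixels), "extrinsics" (4x4, takes a point from world to camera coordinates). Camera axes: x right, y down, z forward; pixel columns grow to the right and rows downward; lengths in m; the calibration is good to about 2 mm. A picture is of the moment at which its call begins. calibration takes no time and is no camera call.
A pose or a line that the arm cannot do raises bot.PlanningError and nothing moves.
- bot.close_job(): hands the job in, once; it reports no verdict.
Trained networks look in the newest picture that a camera, given by its name, has taken for a name from the list of things; names that differ only in an ending like _2 or _b are one class to them, and where a whole thing is asked for, a point or a joint stands for the part that bears it (a point fixed in the world has none). Each returns a list of dicts, best first, with "confidence" (0 to 1); they miss things now and then, are a little off and sometimes report something else, mostly with a low value. They report only what shows in the picture. A call takes as long as a camera call. They do not tell look-alikes from the thing itself.
- bot.search_frame(camera, thing): "bbox" ([left, top, width, height] in pixels, round what is visible of it).
Readings, each from a call of its own:
- bot.read_clock(): time.
- bot.read_joint_positions(): joint angles.
- bot.read_joint_vel(): joint speeds.
- bot.read_joint_efforts(): joint torques, N m.
- bot.read_position(): TCP position.
- bot.read_tool_rot(): TCP orientation.
- bot.read_ft_force(): force on the tool from outside, world axes, zero at the start.
- bot.read_moment(): the same for the moment, N m.
- bot.read_gripper_width(): opening from 0.0 (shut) to 1.0 (fully open).
Only numpy, scipy, OpenCV 4.12 (cv2) and the standard library are available. Lean on these libraries where they do the work, as an engineer would, in place of code of your own. Each camera call takes 0.05 s, during which the arm holds its last target.

## Task

Lay the small lidded porcelain milling jar, which lies loose on its side on the bench, gently on the two rollers of the jar mill, between the end plates and in line with the rollers; do not let it roll away on the bench. Then lock it in: slide the steel keeper rod, by its square wooden handle, from the guide side through all three eyes above the jar until the handle is home against the guide lug. Leave everything else where it is.

Things in the scene. Friction and masses are not known exactly. Their poses are not given: they have to be found in the camera images.
- mill: Jar mill, fixed grey machine; place and yaw vary. Base 130 x 320 x 12 mm (y -110 to +210). Origin on the bench under the roller bay, z up, y along the rollers. Two grey end plates at y = -62 and +62 mm (8 mm thick, 90 mm wide, 81 mm high, each with a 34 mm wide steel lug above, up to 120 mm). Motor housing, 110 mm wide, 96 mm high, at y = +100 to +200 mm. The rod goes in from the -y side, towards +y.
- mill_bay (a point): Where the jar's centre comes to lie on the rollers: mill frame (0, 0, 63.7 mm), mill's axes. Two free-turning black rubber rollers, 24 mm in diameter, axes at x = -18 and +18 mm, 28 mm up (tops 40 mm up), between the end plates (116 mm between inner faces). The jar may face either way.
- eye_guide (a point): Centre of the first eye, a round hole 13 mm in diameter along y, 100 mm up at mill (0, -92 mm), in the guide lug: a free-standing steel lug 34 mm wide, 8 mm thick, 120 mm high, outer face at mill y = -96 mm. Axes of the mill. The three eyes are in line.
- eye_near (a point): Centre of the second eye (same hole and height), in the lug of the end plate at mill y = -62 mm; same axes.
- eye_far (a point): Centre of the third eye (same hole and height), in the lug of the end plate at mill y = +62 mm next to the motor housing; same axes.
- jar_center (a point): Centre of the white porcelain milling jar lying on the bench (28 mm up), 56 mm in diameter, 100 mm long along its y: full-diameter body from y = -50 to +34 mm, then a 40 mm neck and a 47 mm lid to y = +50 mm. 0.26 to 0.5 kg. It rolls at a touch. Once on the rollers the rod passes some 4 mm above it, so the rod cannot go in first.
- rod_handle (a point): Centre of the square wooden handle (18 x 18 mm, 60 mm long along y) of the keeper rod. The steel rod, 9 mm in diameter, sticks out along +y, 180 mm long with an 8 mm tapered nose. It starts level, 40 mm above the bench, lying in a wooden rest, handle overhanging. About 0.1 kg.
- rod_shoulder (a point): On the rod's axis where it leaves the handle (the face that comes home against the guide lug), 30 mm from the handle centre.
- rod_tip (a point): Tip of the keeper rod, 180 mm from the shoulder along the rod's y axis.
- rest: Fixed wooden rest of the keeper rod: base 36 x 140 x 10 mm along its y; two posts at local y = -30 and +70 mm, 45 mm high, with notches 14 mm wide, 10 mm deep, open upwards. Origin on the bench; the handle's centre is at local y = -90 mm.
- bowl_mid (a point): Bystander: small terracotta bowl, 90 mm wide, 42 mm high; point at its mid-height.
- vase_mid (a point): Bystander: slim terracotta vase, 68 mm wide, 140 mm high; point at its mid-height.
- jug_mid (a point): Bystander: round-bellied terracotta pot, 68 mm wide, 90 mm high; point at its mid-height. Stands close to the jar, beyond its foot (-y) end, 102 to 115 mm centre to centre.
- bigjar_mid (a point): Bystander: a larger porcelain jar standing upright, 70 mm in diameter, 103 mm high; point near its mid-height. Not the one to load.
- prop_mid (a point): Bystander: kiln prop, a pale upright cylinder 36 mm in diameter, 65 mm high; point at its centre.
- cup_mid (a point): Bystander: dark open cup, 72 mm wide, 95 mm high; point at its mid-height.
- dowel_mid (a point): Bystander: plain wooden dowel without handle, 12 mm in diameter, 180 mm long, lying on the bench (it can roll); point at its centre, its x axis along it.
- brush: Bystander: brush lying on the bench; origin under its middle.
Things that resemble listed ones, but are neither listed nor needed, are in the scene too. Leave any turquoise look-alike of the part that bears rod_handle alone. What is shaped like the part that bears jar_center but blue is not meant.

How it is judged:
By the outcome, as a careful person would: the job done as asked, in the order asked, and still so for the second after the job is handed in, with the robot touching nothing.
It also fails if it takes over 64 s, if anything falls off the work surface, if the arm or the gripper's body presses on something with over 40 N, if the wrist force passes 120 N, or if a joint passes its speed limit or range.

## Working session

There is one attempt and no reset: what is moved stays moved. The work goes in short steps, each a Python script; the robot and the scene stay as the last script left them, time stands still between calls to the robot, and variables do not carry over. Pictures are saved under pics/ and viewed, and the job is handed in when it is done.

```bash
ls; mkdir -p pics; python3 - <<'E'
from cell import bot
import cv2,numpy as np
for c in("scene","top"):
    im=bot.camera(c); cv2.imwrite(f"pics/{c}0.png",cv2.resize(im[:,:,::-1],(800,600),interpolation=cv2.INTER_CUBIC))
    k=bot.calibration(c); print(c,k["mtx"].round(1).tolist(),k["extrinsics"].round(3).tolist())
    for t in["mill","jar_center","rod_handle","rest","jug_mid","mill_bay","eye_guide","eye_near","eye_far","rod_shoulder","rod_tip"]:
        print(t,[(np.round(d["bbox"]).astype(int).tolist(),round(d["confidence"],2)) for d in bot.search_frame(c,t)][:4])
print(bot.read_clock())
E
```

```text
pics
scene [[497.1, 0.0, 260.4], [0.0, 497.1, 189.7], [0.0, 0.0, 1.0]] [[0.867, 0.499, -0.011, -0.397], [0.415, -0.732, -0.54, -0.171], [-0.277, 0.463, -0.842, 1.899], [0.0, 0.0, 0.0, 1.0]]
mill [([269, 122, 82, 79], 0.57), ([164, 288, 26, 26], 0.2)]
jar_center [([190, 256, 30, 30], 0.87), ([244, 258, 23, 33], 0.6)]
rod_handle [([147, 214, 9, 60], 0.81), ([204, 190, 38, 51], 0.48)]
rest [([216, 194, 27, 36], 0.85)]
jug_mid [([244, 293, 21, 25], 0.68)]
mill_bay [([270, 122, 84, 85], 0.85), ([165, 285, 24, 29], 0.29)]
eye_guide [([272, 124, 76, 81], 0.59)]
eye_near [([269, 124, 82, 81], 0.6)]
eye_far [([271, 125, 78, 82], 0.59)]
rod_shoulder [([148, 211, 8, 62], 0.68), ([204, 213, 20, 26], 0.63), ([282, 215, 26, 24], 0.5)]
rod_tip [([147, 216, 9, 61], 0.81), ([204, 183, 37, 60], 0.79), ([216, 194, 27, 35], 0.61), ([279, 90, 41, 25], 0.24)]
top [[375.8, 0.0, 250.5], [0.0, 375.8, 192.5], [0.0, 0.0, 1.0]] [[-0.006, -1.0, -0.0, -0.013], [-0.977, 0.006, -0.214, 0.51], [0.214, -0.001, -0.977, 1.24], [0.0, 0.0, 0.0, 1.0]]
mill [([142, 154, 97, 55], 0.98), ([258, 144, 23, 25], 0.38)]
jar_center [([309, 157, 30, 24], 0.85), ([333, 190, 28, 37], 0.8)]
rod_handle [([254, 220, 70, 11], 0.8), ([320, 253, 55, 48], 0.78)]
rest [([260, 221, 40, 12], 0.86), ([256, 221, 66, 8], 0.67)]
jug_mid [([344, 142, 20, 21], 0.91)]
mill_bay [([143, 155, 98, 54], 0.98)]
eye_guide [([148, 153, 90, 53], 0.64), ([315, 120, 20, 24], 0.16)]
eye_near [([143, 150, 97, 59], 0.91), ([315, 121, 22, 23], 0.64)]
eye_far [([143, 155, 95, 52], 0.58)]
rod_shoulder [([321, 252, 52, 47], 0.82), ([255, 219, 66, 6], 0.7)]
rod_tip [([323, 252, 53, 47], 0.74), ([254, 222, 67, 6], 0.52)]
1.2
```

View pics/scene0.png

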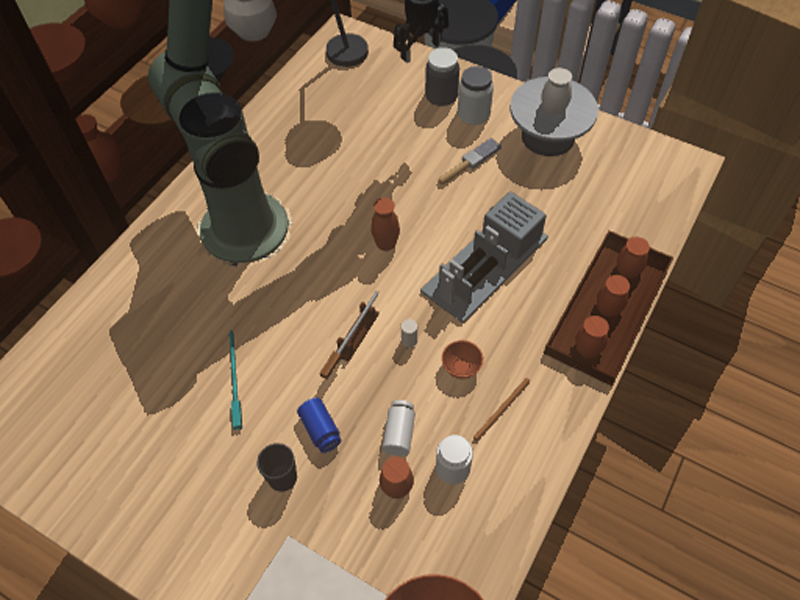

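View pics/top0.png

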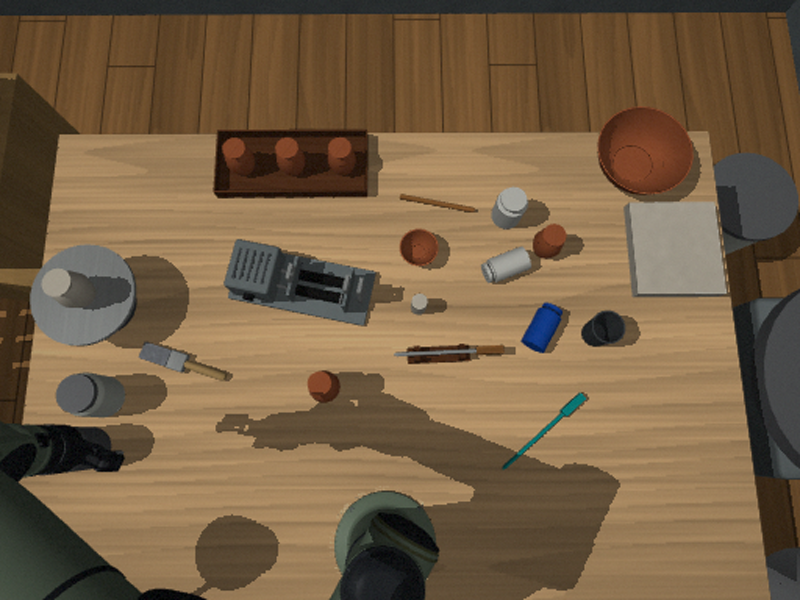

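Candidates, as native top-camera pixels:
- Jar: white one lying at (325,169), blue look-alike at (347,209), upright big jar at (326,132).
- Rod: wooden handle in the rest at (317,224), turquoise look-alike at (366,259), plain dowel at (280,130).

I choose the white lying jar and the wooden-handled rod in the rest, and check both in crops.

```bash
cat > h.py <<'E'
from cell import bot
import cv2,numpy as np
def crop(im,x,y,w,h,name,s=None):
    s=s or min(800/w,600/h); c=cv2.resize(im[y:y+h,x:x+w,::-1],(int(w*s),int(h*s)),interpolation=cv2.INTER_CUBIC)
    cv2.imwrite("pics/"+name,c)
def cam(c):
    k=bot.calibration(c); return k["mtx"],k["extrinsics"]
def proj(c,P):
    K,E=cam(c); P=np.atleast_2d(P); q=(E[:3,:3]@P.T).T+E[:3,3]; q=q@K.T; return q[:,:2]/q[:,2:]
def backz(c,uv,z):
    K,E=cam(c); d=E[:3,:3].T@np.linalg.inv(K)@np.array([uv[0],uv[1],1.]); o=-E[:3,:3].T@E[:3,3]
    return o+d*(z-o[2])/d[2]
E
python3 - <<'E'
from h import *
t=bot.camera("top"); s=bot.camera("scene")
np.save("t0.npy",t);np.save("s0.npy",s)
crop(t,140,145,105,70,"tmill.png"); crop(s,262,115,96,96*3//4+18,"smill.png")
crop(t,245,140,130,95,"tjar.png"); crop(s,195,180,115,140,"sjar.png")
E
```

```text
(no output)
```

View pics/tmill.png

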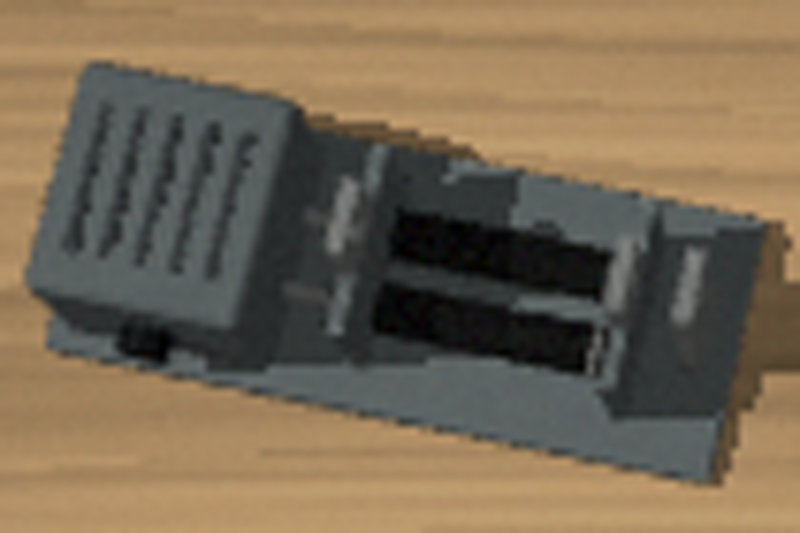

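View pics/smill.png

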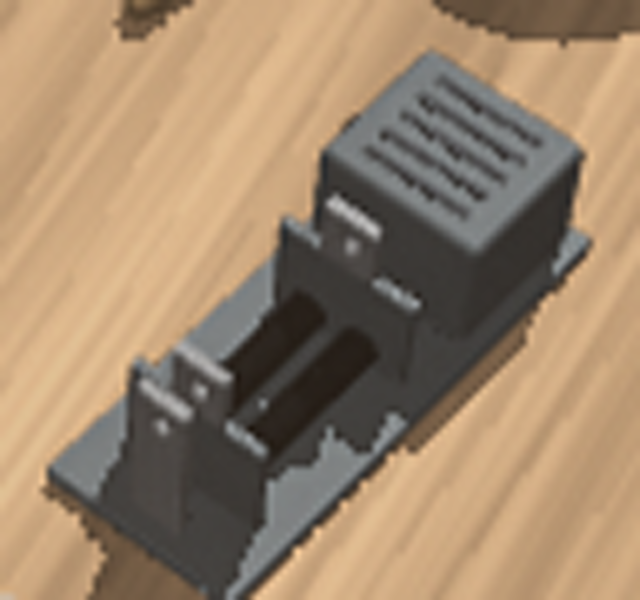

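View pics/tjar.png

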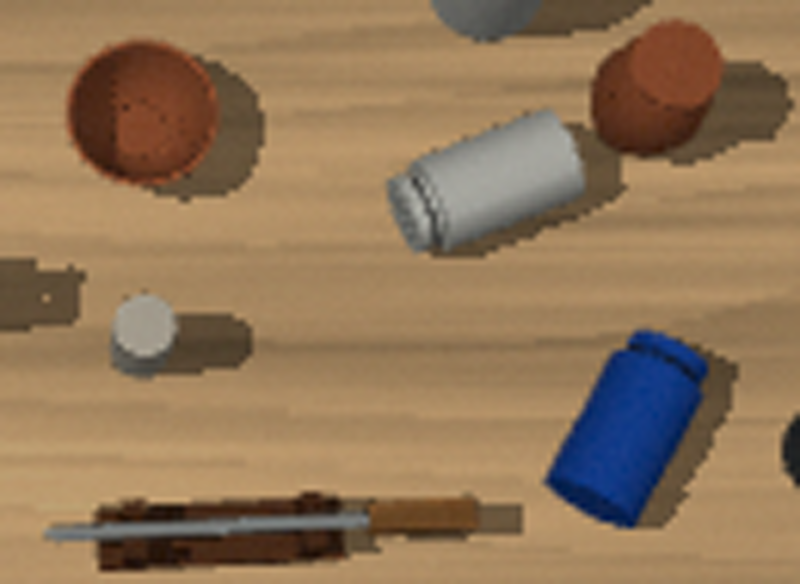

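View pics/sjar.png

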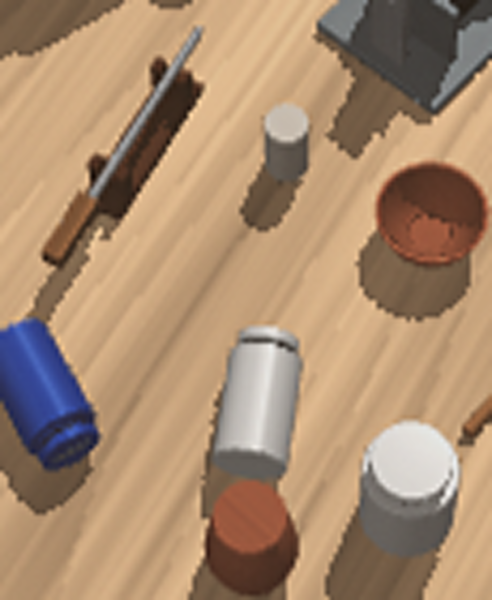

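```bash
cat > fit.py <<'E'
from h import *
from scipy.optimize import least_squares
def T(p,P):
    c,s=np.cos(p[2]),np.sin(p[2]); P=np.atleast_2d(P)
    return np.c_[p[0]+c*P[:,0]-s*P[:,1],p[1]+s*P[:,0]+c*P[:,1],P[:,2]]
def nat(uv,off,s): return (np.array(uv,float)+.5)/s-.5+np.array(off)
def fit(obs,p0):
    # obs list (cam, P, uv)
    def f(p): return np.concatenate([(proj(c,T(p,P))[0]-uv) for c,P,uv in obs])
    r=least_squares(f,p0,loss="soft_l1",f_scale=.5); return r.x,f(r.x).reshape(-1,2)
E
cat > fm.py <<'E'
from fit import *
m=1e-3*np.array
t=[((65,-110,12),(768,222)),((-65,-110,12),(713,476)),((55,200,96),(88,63)),((55,100,96),(302,102)),((-55,100,96),(240,328)),((-55,200,96),(27,275)),((0,-92,120),(690,286)),((0,-62,120),(622,278)),((0,62,120),(344,216))]
s=[((-65,-110,12),(50,470)),((65,-110,12),(225,596)),((65,210,12),(592,240)),((-55,200,96),(432,50)),((55,200,96),(582,155)),((55,100,96),(478,250)),((-55,100,96),(325,150)),((-17,-96,120),(138,380)),((17,-96,120),(185,416)),((0,-96,100),(163,428)),((0,-66,100),(202,392)),((0,58,100),(350,246))]
obs=[("top",np.array(P)*1e-3,nat(uv,(140,145),800/105)) for P,uv in t]+[("scene",np.array(P)*1e-3,nat(uv,(262,115),600/90)) for P,uv in s]
def run():
    return fit(obs,[.55,.2,-.2])
if __name__=="__main__":
    p,r=run(); print("both",p); print(r.round(2).tolist())
    print("top",fit(obs[:9],p)[0],"scene",fit(obs[9:],p)[0])
    for c,off,sc,f in(("top",(140,145),800/105,"tmill.png"),("scene",(262,115),600/90,"smill.png")):
        im=cv2.imread("pics/"+f)
        def d(P,col):
            q=((proj(c,T(p,np.array(P)*1e-3))-off+.5)*sc-.5); cv2.polylines(im,[np.int32(q.round())],True,col,1)
        d([(65,-110,12),(-65,-110,12),(-65,210,12),(65,210,12)],(0,0,255))
        d([(55,100,96),(-55,100,96),(-55,200,96),(55,200,96)],(0,255,0))
        for y in(-92,-62,62): d([(17,y-4,120),(-17,y-4,120),(-17,y+4,120),(17,y+4,120)],(255,255,0))
        for y in(-96,-66,58):
            a=np.linspace(0,6.28,20); d(np.c_[6.5*np.cos(a),0*a+y,100+6.5*np.sin(a)],(255,0,255))
        cv2.imwrite("pics/o_"+f,im)
E
python3 fm.py
```

```text
Traceback (most recent call last):
  File "fm.py", line 2, in <module>
    m=1e-3*np.array
      ~~~~^~~~~~~~~
TypeError: unsupported operand type(s) for *: 'float' and 'builtin_function_or_method'
```

```bash
python3 - <<'E'
import cv2,numpy as np
a=cv2.imread("pics/o_tmill.png");b=cv2.imread("pics/o_smill.png")
print(a.shape,b.shape)
E
```

```text
[ WARN:0@0.011] global loadsave.cpp:275 findDecoder imread_('pics/o_tmill.png'): can't open/read file: check file path/integrity
[ WARN:0@0.012] global loadsave.cpp:275 findDecoder imread_('pics/o_smill.png'): can't open/read file: check file path/integrity
Traceback (most recent call last):
AttributeError: 'NoneType' object has no attribute 'shape'
```

```bash
sed -i '/^m=1e-3/d' fm.py; python3 fm.py
```

```text
both [ 0.55094567  0.14027587 -0.21409565]
[[0.33, -0.65], [-0.25, 0.77], [-0.29, -1.59], [-0.0, -0.94], [0.04, 0.17], [-0.86, 1.14], [0.19, -0.18], [0.23, -0.95], [0.19, -0.3], [-0.85, -0.66], [0.72, 1.2], [0.69, -0.11], [-0.03, -1.16], [1.61, -1.33], [0.16, 1.05], [-1.18, -0.25], [-0.6, 0.63], [0.02, 0.79], [-0.72, -0.48], [-0.85, -0.5], [-0.26, -0.23]]
top [ 0.54981362  0.14025983 -0.21604604] scene [ 0.55191812  0.14004943 -0.21116091]
```

View pics/o_tmill.png

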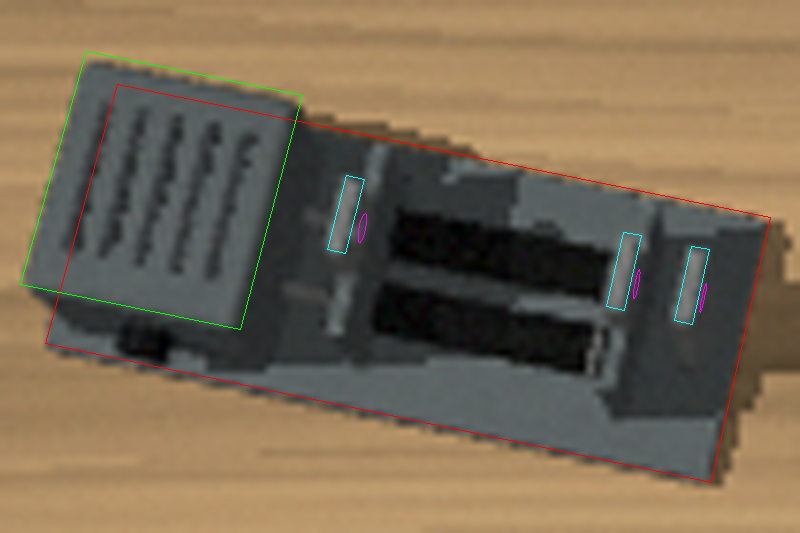

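View pics/o_smill.png

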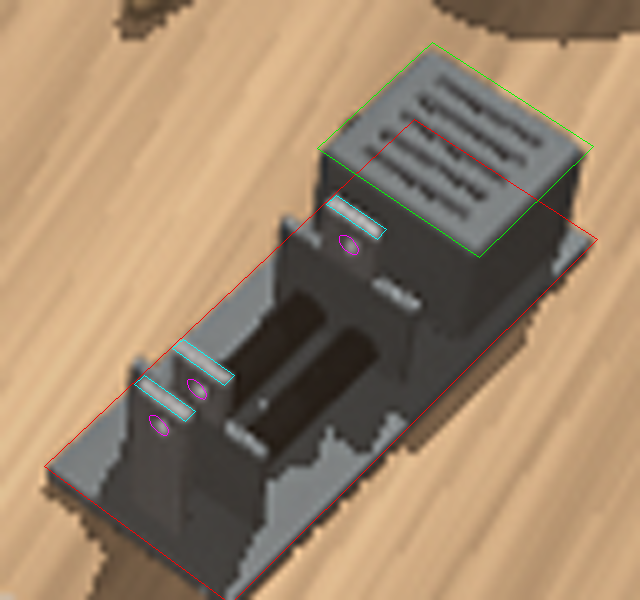

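```bash
cat > fj.py <<'E'
from fit import *
from scipy.optimize import minimize
def cyl(prof):
    a=np.linspace(0,2*np.pi,36,endpoint=False)
    return [np.array([(r*np.cos(t),y,.028+r*np.sin(t)) for y in(y0,y1) for t in a]) for y0,y1,r in prof]
JP=cyl([(-.05,.034,.028),(.034,.04,.020),(.04,.05,.0235)])
U=8
def rend(c,p,box,parts):
    x,y,w,h=box; m=np.zeros((h*U,w*U),np.uint8)
    for P in parts:
        q=(proj(c,T(p,P))-(x,y)+.5)*U-.5
        cv2.fillConvexPoly(m,np.int32(cv2.convexHull(np.float32(q)).round()),255)
    return cv2.resize(m,(w,h),interpolation=cv2.INTER_AREA)/255.
def mask(im,box):
    x,y,w,h=box; c=im[y:y+h,x:x+w].astype(float); sat=c.max(2)-c.min(2)
    b=((sat<32)&(c.max(2)>75)).astype(np.uint8)
    n,l,st,_=cv2.connectedComponentsWithStats(b); k=1+st[1:,4].argmax(); return (l==k).astype(float)
if __name__=="__main__":
    ims={"top":np.load("t0.npy"),"scene":np.load("s0.npy")}
    B={"top":(303,152,40,35),"scene":(240,250,32,48)}
    M={c:mask(ims[c],B[c]) for c in B}
    for c in B: print(c,M[c].sum())
    g=backz("top",(324,169),.028); print(g)
    for cs in(["top"],["scene"],["top","scene"]):
        best=None
        for yaw in(.3,.45,.6):
            r=minimize(lambda p:sum(((rend(c,p,B[c],JP)-M[c])**2).sum() for c in cs),[g[0],g[1],yaw],method="Nelder-Mead",options=dict(initial_simplex=[[g[0],g[1],yaw],[g[0]+.01,g[1],yaw],[g[0],g[1]+.01,yaw],[g[0],g[1],yaw+.15]],xatol=1e-4,fatol=.01))
            if best is None or r.fun<best.fun: best=r
        print(cs,best.x.round(4),best.fun)
    out=[]
    for c in B:
        x,y,w,h=B[c]; im=cv2.resize(ims[c][y:y+h,x:x+w,::-1],None,fx=12,fy=12,interpolation=cv2.INTER_CUBIC)
        for P in JP:
            q=(proj(c,T(best.x,P))-(x,y)+.5)*12-.5; cv2.polylines(im,[np.int32(cv2.convexHull(np.float32(q)))],True,(0,0,255),1)
        out.append(cv2.copyMakeBorder(im,0,576-im.shape[0],0,0,cv2.BORDER_CONSTANT))
    o=np.hstack(out); cv2.imwrite("pics/o_jar.png",cv2.resize(o,(800,int(o.shape[0]*800/o.shape[1]))))
    t=[((0,150+30+30-60+0,40),None)]
    obs=[("top",(0,.18,.04),nat((46,533),(245,140),800/130)),("top",(0,0,.049),nat((370,514),(245,140),800/130)),("top",(0,-.06,.049),nat((478,512),(245,140),800/130)),
     ("scene",(0,.18,.04),nat((200,30),(195,180),600/140)),("scene",(-.009,0,.049),nat((72,193),(195,180),600/140)),("scene",(.009,0,.049),nat((97,204),(195,180),600/140)),("scene",(-.009,-.06,.049),nat((43,250),(195,180),600/140)),("scene",(.009,-.06,.049),nat((65,258),(195,180),600/140))]
    p,r=fit(obs,[.43,-.1,0.]); print("rod shoulder",p,r.round(2).tolist()); print(fit(obs[:3],p)[0],fit(obs[3:],p)[0])
    for c,off,sc,f in(("top",(245,140),800/130,"tjar.png"),("scene",(195,180),600/140,"sjar.png")):
        im=cv2.imread("pics/"+f)
        def d(P,col):
            q=((proj(c,T(p,np.array(P)*1e-3))-off+.5)*sc-.5); cv2.polylines(im,[np.int32(q.round())],True,col,1)
        d([(9,0,49),(-9,0,49),(-9,-60,49),(9,-60,49)],(0,0,255)); d([(9,0,31),(-9,0,31),(-9,-60,31),(9,-60,31)],(0,255,255)); d([(0,0,40),(0,180,40)],(0,255,0))
        im=im[440:,0:560] if c=="top" else im[:290,:260]
        cv2.imwrite("pics/o_"+f,cv2.resize(im,None,fx=1.4 if c=="top" else 2,fy=1.4 if c=="top" else 2))
E
python3 fj.py; python3 - <<'E'
import sys; sys.path.insert(0,'.')
import os; os.chdir('.')
from fm import *
o=[a for a in obs if not (abs(a[1][2]-.096)<1e-6)]
p,r=fit(o,[.55,.14,-.21]);print(p,r.round(2).tolist())
print(fit([a for a in o if a[0]=="top"],p)[0],fit([a for a in o if a[0]=="scene"],p)[0])
E
```

```text
top 466.0
scene 583.0
[ 0.59978807 -0.27889592  0.028     ]
['top'] [ 0.5971 -0.2758  0.3757] 13.58963475586313
['scene'] [ 0.5987 -0.2775  0.3642] 16.78239138792772
[ 0.55085762  0.14088653 -0.20999124] [[0.11, -0.76], [-0.32, 0.69], [0.03, -0.26], [0.06, -1.0], [-0.02, -0.21], [-0.74, -0.67], [0.93, 1.09], [0.59, -0.4], [-0.46, 0.57], [0.19, 0.7], [-0.57, -0.55], [-0.73, -0.59], [-0.25, -0.4]]
[ 0.5495676  0.1408195 -0.2090133] [ 0.55190769  0.14069064 -0.20996782]Traceback (most recent call last):
  File "fj.py", line 27, in <module>
    r=minimize(lambda p:sum(((rend(c,p,B[c],JP)-M[c])**2).sum() for c in cs),[g[0],g[1],yaw],method="Nelder-Mead",options=dict(initial_simplex=[[g[0],g[1],yaw],[g[0]+.01,g[1],yaw],[g[0],g[1]+.01,yaw],[g[0],g[1],yaw+.15]],xatol=1e-4,fatol=.01))
    res = _minimize_neldermead(fun, x0, args, callback, bounds=bounds,
                               **options)
    fsim[j] = func(sim[j])
              ~~~~^^^^^^^^
    fx = function(np.copy(x), *(wrapper_args + args))
  File "fj.py", line 27, in <lambda>
    r=minimize(lambda p:sum(((rend(c,p,B[c],JP)-M[c])**
[... 272 characters left out ...]
 "fj.py", line 27, in <genexpr>
    r=minimize(lambda p:sum(((rend(c,p,B[c],JP)-M[c])**2).sum() for c in cs),[g[0],g[1],yaw],method="Nelder-Mead",options=dict(initial_simplex=[[g[0],g[1],yaw],[g[0]+.01,g[1],yaw],[g[0],g[1]+.01,yaw],[g[0],g[1],yaw+.15]],xatol=1e-4,fatol=.01))
                              ~~~~^^^^^^^^^^^^^
  File "fj.py", line 11, in rend
    q=(proj(c,T(p,P))-(x,y)+.5)*U-.5
       ~~~~^^^^^^^^^^
  File "h.py", line 9, in proj
    K,E=cam(c); P=np.atleast_2d(P); q=(E[:3,:3]@P.T).T+E[:3,3]; q=q@K.T; return q[:,:2]/q[:,2:]
        ~~~^^^
  File "h.py", line 7, in cam
    k=bot.calibration(c); return k["mtx"],k["extrinsics"]
ValueError: time passes only in moves, steps and waits
```

```bash
python3 - <<'E'
from cell import bot
import pickle
pickle.dump({c:(bot.calibration(c)["mtx"],bot.calibration(c)["extrinsics"]) for c in("top","scene")},open("cal.pkl","wb"))
print(bot.read_clock())
E
sed -i 's/^    k=bot.calibration(c); return.*/    return CAL[c]/; 2a import pickle; CAL=pickle.load(open("cal.pkl","rb"))' h.py; cat h.py|head -12
python3 fj.py
```

```text
1.3
from cell import bot
import cv2,numpy as np
import pickle; CAL=pickle.load(open("cal.pkl","rb"))
def crop(im,x,y,w,h,name,s=None):
    s=s or min(800/w,600/h); c=cv2.resize(im[y:y+h,x:x+w,::-1],(int(w*s),int(h*s)),interpolation=cv2.INTER_CUBIC)
    cv2.imwrite("pics/"+name,c)
def cam(c):
    return CAL[c]
def proj(c,P):
    K,E=cam(c); P=np.atleast_2d(P); q=(E[:3,:3]@P.T).T+E[:3,3]; q=q@K.T; return q[:,:2]/q[:,2:]
def backz(c,uv,z):
    K,E=cam(c); d=E[:3,:3].T@np.linalg.inv(K)@np.array([uv[0],uv[1],1.]); o=-E[:3,:3].T@E[:3,3]
top 466.0
scene 583.0
[ 0.59978807 -0.27889592  0.028     ]
['top'] [ 0.5971 -0.2758  0.3757] 13.58963475586313
['scene'] [ 0.5987 -0.2775  0.3642] 16.78239138792772
['top', 'scene'] [ 0.598  -0.2767  0.3684] 35.61810073048827
rod shoulder [ 0.40271365 -0.2008258   0.045917  ] [[0.15, 0.11], [0.33, 0.11], [0.35, -0.47], [0.25, -0.73], [1.86, -0.89], [0.72, -1.3], [-0.6, 0.17], [-0.99, 0.54]]
[ 0.40217361 -0.19987405  0.03967483] [ 0.40366325 -0.20275537  0.05092508]
```

View pics/o_jar.png

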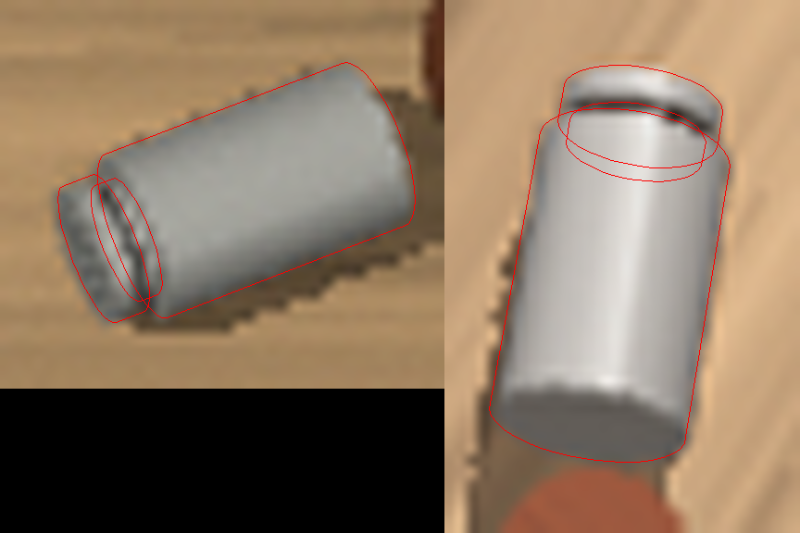

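View pics/o_tjar.png

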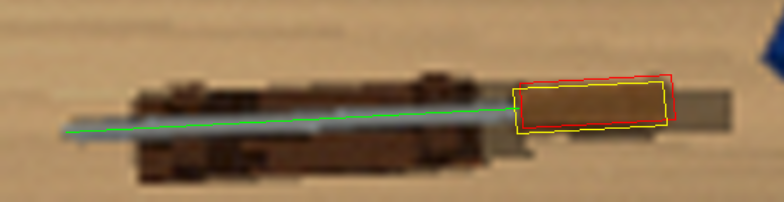

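View pics/o_sjar.png

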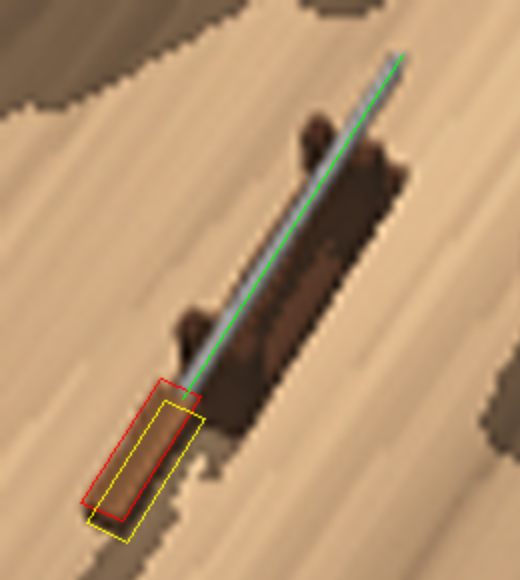

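The crops confirm the choice. The white lying jar shows its lid towards (390,215) and its foot next to the terracotta pot in tjar.png. The wooden-handled steel rod lies in the rest, with its handle at (425,515). The fits overlay well, so I'll plan the jar move.

```bash
cat >> h.py <<'E'
from scipy.spatial.transform import Rotation as Rn
def down(yaw):  # jaw x along (cos yaw, sin yaw), tool y down
    x=np.array([np.cos(yaw),np.sin(yaw),0]); y=np.array([0,0,-1.]); z=np.cross(x,y)
    q=Rn.from_matrix(np.c_[x,y,z]).as_quat(); return [float(v) for v in (q[3],q[0],q[1],q[2])]
MILL=np.array([.5509,.1408,-.2105]); JAR=np.array([.598,-.2767,.368]); ROD=np.array([.4027,-.2005,.043])
def fr(p,x,y,z): 
    c,s=np.cos(p[2]),np.sin(p[2]); return [float(p[0]+c*x-s*y),float(p[1]+s*x+c*y),float(z)]
E
python3 - <<'E'
from h import *
q=bot.read_tool_rot(); print(q,Rn.from_quat([*q[1:],q[0]]).as_matrix().round(2).tolist(), bot.read_position(), bot.grip_depth)
for n,p,y in [("jar",fr(JAR,0,0,.004),JAR[2]),("jarup",fr(JAR,0,0,.2),JAR[2]),("millup",fr(MILL,0,0,.2),MILL[2]),("mill",fr(MILL,0,0,.04),MILL[2]),("rod",fr(ROD,0,-.03,.02),ROD[2]),("ins0",fr(MILL,0,-.33,.08),MILL[2]),("ins1",fr(MILL,0,-.126,.08),MILL[2])]:
    for k in(0,np.pi):
        r=bot.solve_ik(p,down(y+k)); print(n,round(k,1),np.round(p,3),None if r is None else np.round(r,2))
E
```

```text
[-0.58696817  0.58697735  0.39428837 -0.39428752] [[0.38, 0.0, -0.93], [0.93, -0.0, 0.38], [-0.0, -1.0, -0.0]] [0.20798508 0.50918022 0.23127073] 0.0187
jar 0 [ 0.598 -0.277  0.004] [-0.55  0.73 -0.13  0.7   0.    0.66]
jar 3.1 [ 0.598 -0.277  0.004] [-0.55  0.73 -0.13  0.7   0.   -2.48]
jarup 0 [ 0.598 -0.277  0.2  ] [-0.55  0.55  0.08  1.1   0.    0.66]
jarup 3.1 [ 0.598 -0.277  0.2  ] [-0.55  0.55  0.08  1.1   0.   -2.48]
millup 0 [0.551 0.141 0.2  ] [ 0.12  0.38 -0.19  1.    0.    1.9 ]
millup 3.1 [0.551 0.141 0.2  ] [ 0.12  0.38 -0.19  1.    0.   -1.24]
mill 0 [0.551 0.141 0.04 ] [ 0.12  0.55 -0.38  0.64  0.    1.9 ]
mill 3.1 [0.551 0.141 0.04 ] [ 0.12  0.55 -0.38  0.64  0.   -1.24]
rod 0 [ 0.404 -0.23   0.02 ] [-0.68  0.44 -0.67  0.46  0.    0.85]
rod 3.1 [ 0.404 -0.23   0.02 ] [-0.68  0.44 -0.67  0.46  0.   -2.29]
ins0 0 [ 0.482 -0.182  0.08 ] [-0.5   0.42 -0.49  0.66  0.    1.28]
ins0 3.1 [ 0.482 -0.182  0.08 ] [-0.5   0.42 -0.49  0.66  0.   -1.86]
ins1 0 [0.525 0.018 0.08 ] [-0.11  0.43 -0.46  0.67  0.    1.67]
ins1 3.1 [0.525 0.018 0.08 ] [-0.11  0.43 -0.46  0.67  0.   -1.47]
```

```bash
python3 - <<'E'
from h import *
q=down(JAR[2])
bot.move_pose(fr(JAR,0,0,.2),q); print(bot.read_clock())
bot.move_linear(fr(JAR,0,0,.05),speed=.2)
f=bot.move_linear(fr(JAR,0,0,.005),speed=.06,until_force=8); print(f,bot.read_position(),bot.read_ft_force())
t=bot.camera("top");s=bot.camera("scene"); crop(t,285,140,90,67,"g1t.png"); crop(s,215,225,80,80,"g1s.png")
print(bot.read_clock())
E
```

```text
4.375
False [ 0.59825698 -0.27684739  0.0051875 ] [-0.3822401  -0.77743917 -0.68531755]
6.275
```

View pics/g1s.png

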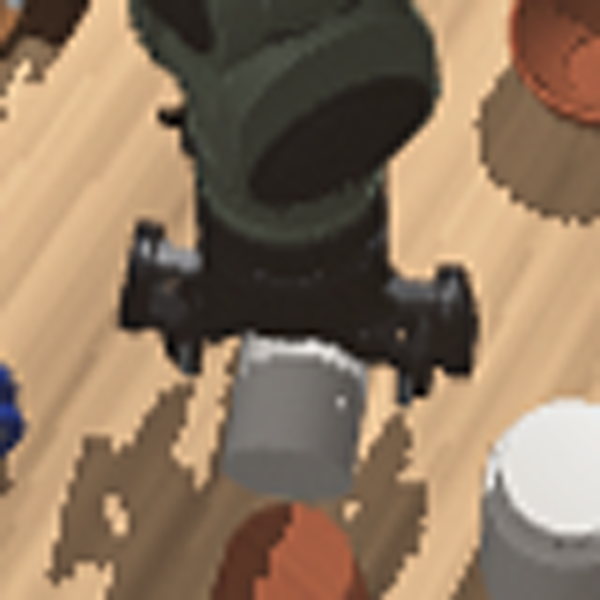

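The open fingers straddle the jar at (300,400), with clear gaps on both sides and to the pot. Next I close, lift slightly and check.

```bash
python3 - <<'E'
from h import *
bot.set_gripper(0.75,20)
bot.set_gripper(0.4,45); print(bot.read_gripper_width(),bot.read_position(),bot.read_ft_force().round(1))
bot.move_linear(fr(JAR,0,0,.03),speed=.06); print(bot.read_ft_force().round(1),bot.read_gripper_width())
bot.move_linear(fr(JAR,0,0,.17),speed=.2)
s=bot.camera("scene");t=bot.camera("top"); crop(s,205,200,90,90,"g2s.png")
print(bot.read_clock(),bot.read_gripper_width())
E
```

```text
0.6441840557718415 [ 0.59856489 -0.27663444  0.00553181] [0.6 0.8 3.6]
[-0.   0.5 -4.5] 0.6388261862299294
8.375 0.6410205766427516
```

View pics/g2s.png

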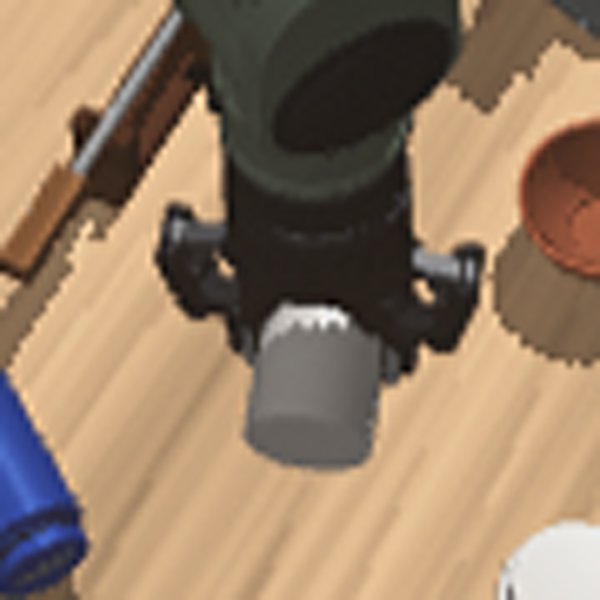

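```bash
python3 - <<'E'
from h import *
q=down(MILL[2])
bot.move_pose(fr(MILL,0,0,.17),q); print(bot.read_clock(),bot.read_position())
bot.move_linear(fr(MILL,0,0,.09),speed=.12)
s=bot.camera("scene");t=bot.camera("top"); crop(s,262,105,96,90,"g3s.png"); crop(t,140,130,105,80,"g3t.png")
print(bot.read_clock(),bot.read_gripper_width(),bot.read_position(),bot.read_ft_force().round(1))
E
```

```text
9.925 [0.55136288 0.14011771 0.16993991]
10.8417 0.6433076017230925 [0.55190433 0.14083019 0.09104172] [-0.4  0.5 -4.2]
```

View pics/g3s.png

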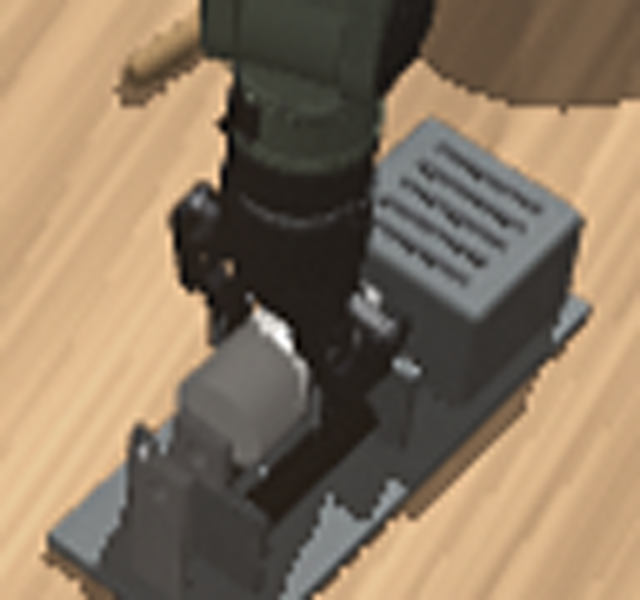

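View pics/g3t.png

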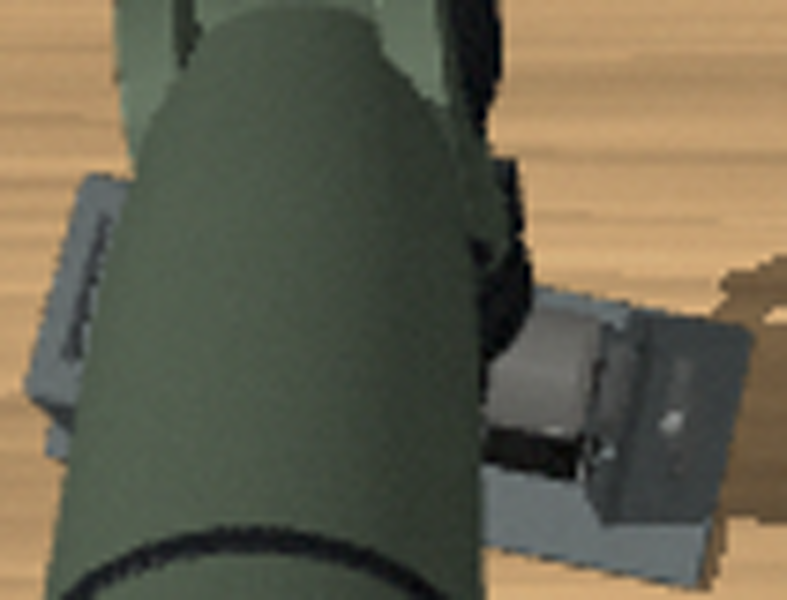

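```bash
python3 - <<'E'
from fit import *
from fj import JP
p=MILL
a=cv2.imread("pics/g3s.png");b=cv2.imread("pics/g3t.png")
for c,im,off,sc in(("scene",a,(262,105),600/90),("top",b,(140,130),7.5)):
    for P in JP[:1]:
        P=P+[0,0,.0855]; q=(proj(c,T([.5519,.1408,MILL[2]],P))-off+.5)*sc-.5
        cv2.polylines(im,[np.int32(cv2.convexHull(np.float32(q)))],True,(0,0,255),1)
a=a[:,50:450]
cv2.imwrite("pics/o_g3.png",np.hstack([a,b[:,400:]]))
E
```

```text
(no output)
```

View pics/o_g3.png

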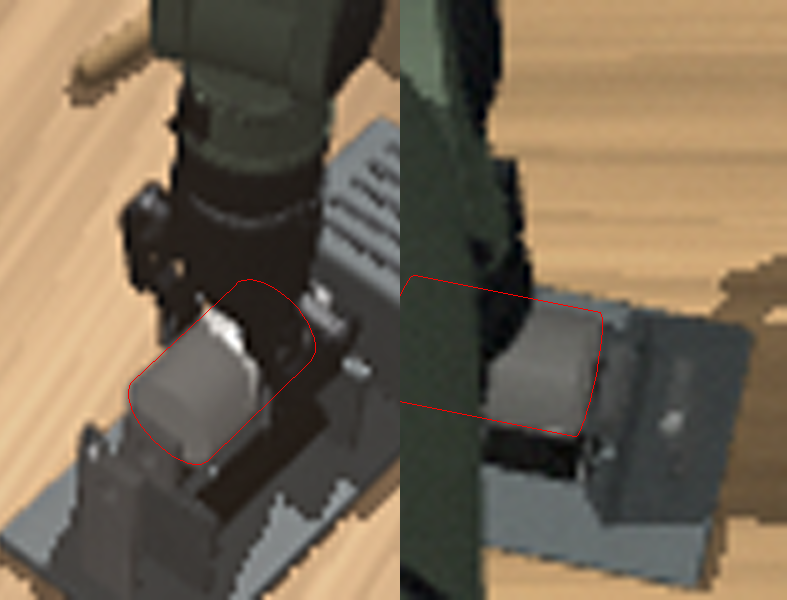

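The overlay agrees with the held jar in both views, so I lower it.

```bash
python3 - <<'E'
from h import *
bot.move_linear(fr(MILL,0,0,.052),speed=.08)
f=bot.move_linear(fr(MILL,0,0,.036),speed=.02,until_force=3); print(f,bot.read_position(),bot.read_ft_force().round(1))
w=bot.read_gripper_width()
bot.set_gripper(.70,20); bot.wait(.2); print(bot.read_ft_force().round(1),bot.read_gripper_width())
bot.set_gripper(.86); 
bot.move_linear(fr(MILL,0,0,.1),speed=.1); bot.move_linear(fr(MILL,0,0,.2),speed=.25)
bot.set_gripper(.6)
print(bot.read_clock(),bot.read_position())
bot.move_pose(fr(ROD,0,-.03,.16),down(ROD[2]))
print(bot.read_clock())
s=bot.camera("scene");t=bot.camera("top"); np.save("s1.npy",s);np.save("t1.npy",t)
crop(s,262,115,96,90,"p1s.png"); crop(t,140,145,105,70,"p1t.png")
E
```

```text
True [0.55171263 0.14062058 0.04133267] [ 2.4 -0.4  3.1]
[ 2.8 -1.   0.8] 0.7047247193439102
14.4 [0.55032134 0.14070753 0.19896501]
15.8917
```

View pics/p1s.png

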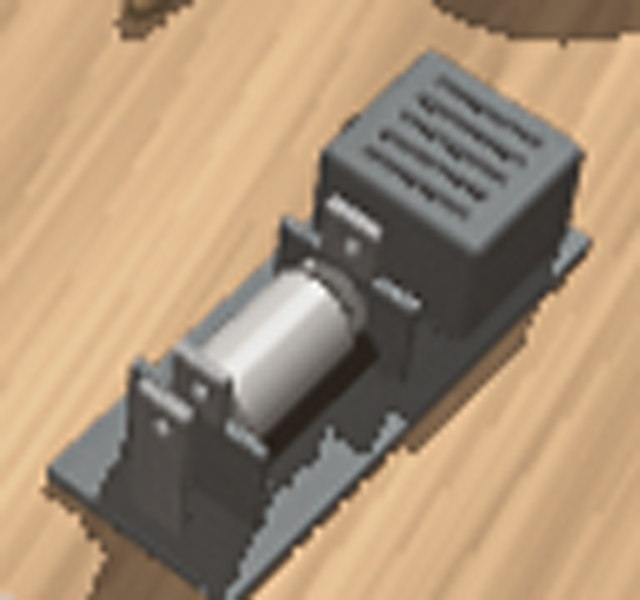

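View pics/p1t.png

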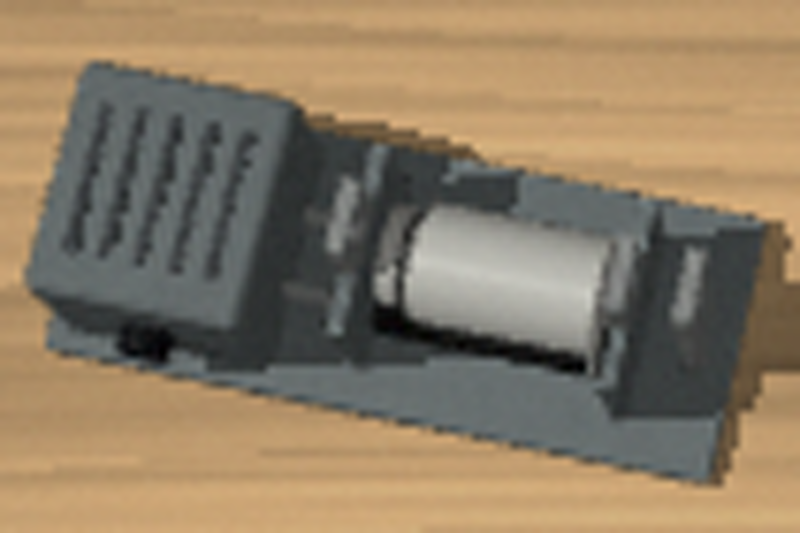

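```bash
python3 - <<'E'
from fit import *
from fj import JP,rend
from scipy.optimize import minimize
ims={"top":np.load("t1.npy"),"scene":np.load("s1.npy")}
o=[]
PP=[P+[0,0,.0357] for P in JP]
for c,off,sc,f in(("scene",(262,115),600/90,"p1s.png"),("top",(140,145),800/105,"p1t.png")):
    im=cv2.imread("pics/"+f)
    for P in PP:
        q=(proj(c,T(MILL,P))-off+.5)*sc-.5; cv2.polylines(im,[np.int32(cv2.convexHull(np.float32(q)))],True,(0,0,255),1)
    im=im[180:480,150:420] if c=="scene" else im[150:420,330:690]
    o.append(cv2.resize(im,(400,int(im.shape[0]*400/im.shape[1]))))
h=max(i.shape[0] for i in o)
cv2.imwrite("pics/o_p1.png",np.hstack([cv2.copyMakeBorder(i,0,h-i.shape[0],0,0,cv2.BORDER_CONSTANT) for i in o]))
E
```

```text
(no output)
```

View pics/o_p1.png

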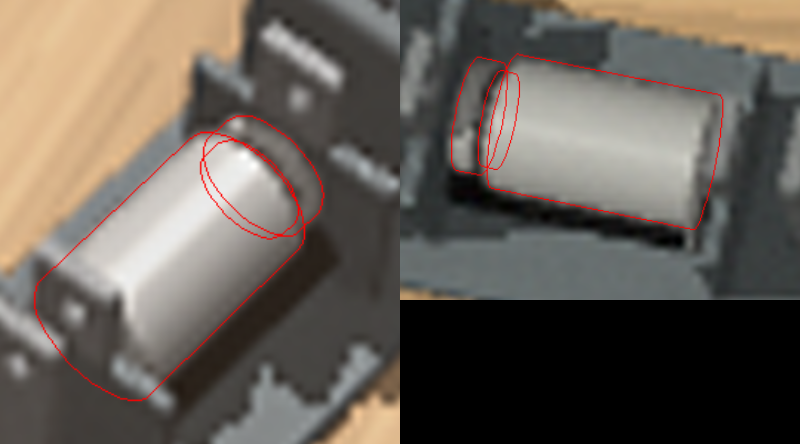

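The jar rests on the rollers between the plates, and the predicted outline matches in both views. Next is the rod.

```bash
python3 - <<'E'
from h import *
q=down(ROD[2]); 
bot.move_linear(fr(ROD,0,-.03,.07),speed=.2)
f=bot.move_linear(fr(ROD,0,-.03,.021),speed=.06,until_force=6); print(f,bot.read_position())
bot.set_gripper(.3,20); bot.set_gripper(0.0,70); bot.wait(.2)
print(bot.read_gripper_width(),bot.read_position(),bot.read_ft_force().round(1))
bot.move_linear(fr(ROD,0,-.03,.035),speed=.05); print(bot.read_ft_force().round(1))
bot.move_linear(fr(ROD,0,-.03,.12),speed=.15)
s=bot.camera("scene");t=bot.camera("top"); crop(s,185,160,80,80,"r1s.png"); crop(t,245,190,90,60,"r1t.png")
print(bot.read_clock(),bot.read_gripper_width(),bot.read_position())
E
```

```text
False [ 0.40417447 -0.2306267   0.02114668]
0.19581057618998404 [ 0.40409598 -0.23052645  0.02111042] [0.2 0.2 2.8]
[-0.7 -0.5 -1. ]
19.6 0.19894375339215514 [ 0.40317086 -0.22984872  0.11884897]
```

View pics/r1s.png

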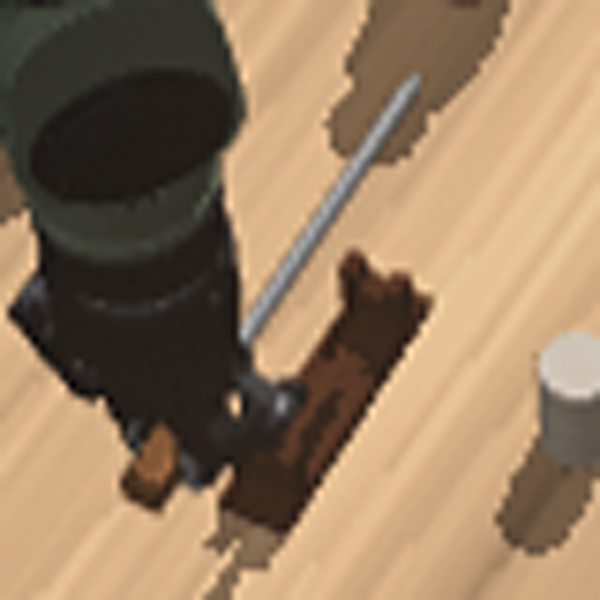

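View pics/r1t.png

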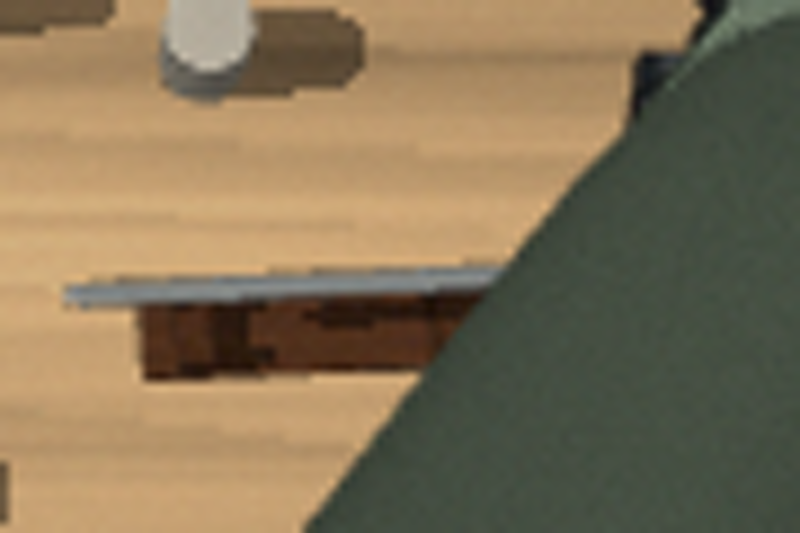

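```bash
python3 - <<'E'
from h import *
q=down(MILL[2])
bot.move_pose(fr(MILL,0,-.33,.13),q)
bot.move_linear(fr(MILL,0,-.33,.0811),speed=.1); bot.wait(.4)
p=bot.read_position(); print(p,fr(MILL,0,-.33,.0811),bot.read_ft_force().round(2)); qq=bot.read_tool_rot(); R=Rn.from_quat([*qq[1:],qq[0]]).as_matrix(); print(R.round(4).tolist(), np.arctan2(R[1,0],R[0,0]))
s=bot.camera("scene");t=bot.camera("top"); np.save("s2.npy",s);np.save("t2.npy",t)
o=[]
yaw=np.arctan2(R[1,0],R[0,0]); hp=np.array([p[0],p[1],yaw])
from fit import T
for c,im,(x,y,w,h) in(("scene",s,(235,150,70,70)),("top",t,(200,165,70,70))):
    k=5.6; v=cv2.resize(im[y:y+h,x:x+w,::-1],None,fx=k,fy=k,interpolation=cv2.INTER_CUBIC)
    raw=v.copy()
    Q=lambda P:np.int32((((proj(c,P)-(x,y)+.5)*k-.5)).round())
    cv2.polylines(v,[Q(T(hp,[[0,.03,p[2]+.0189],[0,.21,p[2]+.0189]]))],False,(0,0,255),1)
    for yy in(-.096,-.066,.058):
        a=np.linspace(0,6.28,20); cv2.polylines(v,[Q(T(MILL,np.c_[.0065*np.cos(a),0*a+yy,.1+.0065*np.sin(a)]))],True,(255,0,255),1)
    o.append(np.vstack([raw,v])) 
v=np.hstack(o); cv2.imwrite("pics/i1.png",cv2.resize(v,(600,600)) if 0 else v); print(v.shape,bot.read_clock())
crop(s,235,150,70,52,"i1s.png"); crop(t,200,170,70,52,"i1t.png")
E
python3 -c "
import cv2;v=cv2.imread('pics/i1.png');h=v.shape[0]//2;cv2.imwrite('pics/i1o.png',v[h:])"
```

```text
[ 0.48217996 -0.18196431  0.08143331] [0.48194686655555224, -0.18191576563315312, 0.0811] [ 0.25 -0.29 -0.34]
[[0.978, 0.0006, 0.2088], [-0.2088, -0.0003, 0.978], [0.0006, -1.0, -0.0002]] -0.21032614859642904
(784, 784, 3) 21.2333
```

View pics/i1o.png

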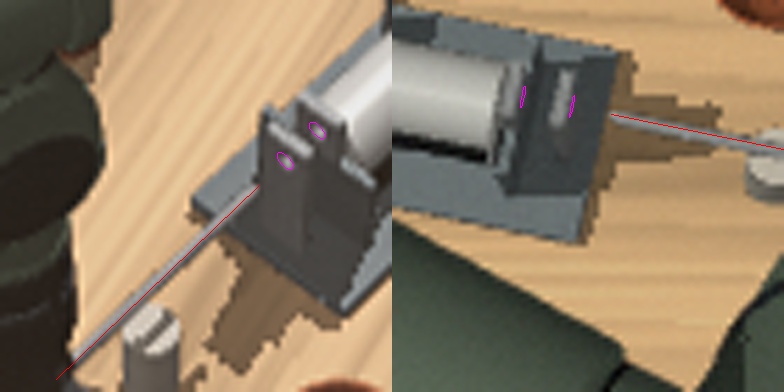

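View pics/i1s.png

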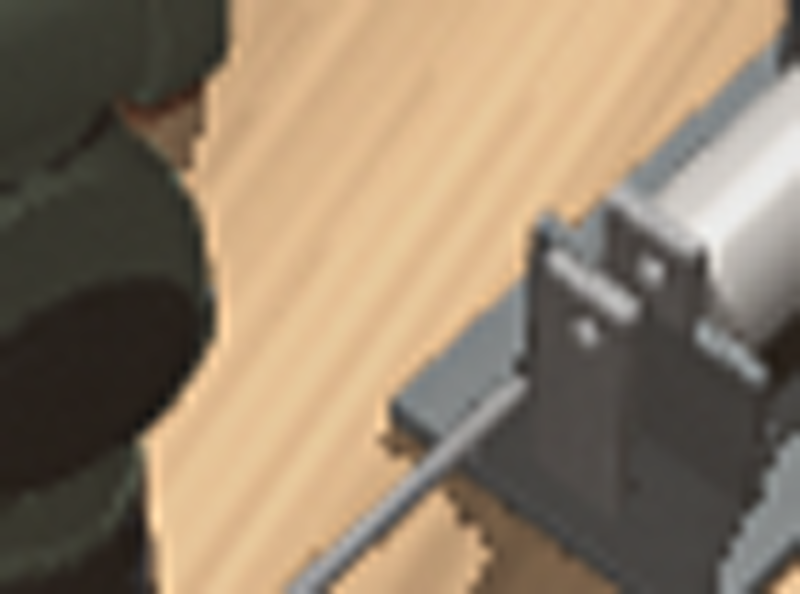

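View pics/i1t.png

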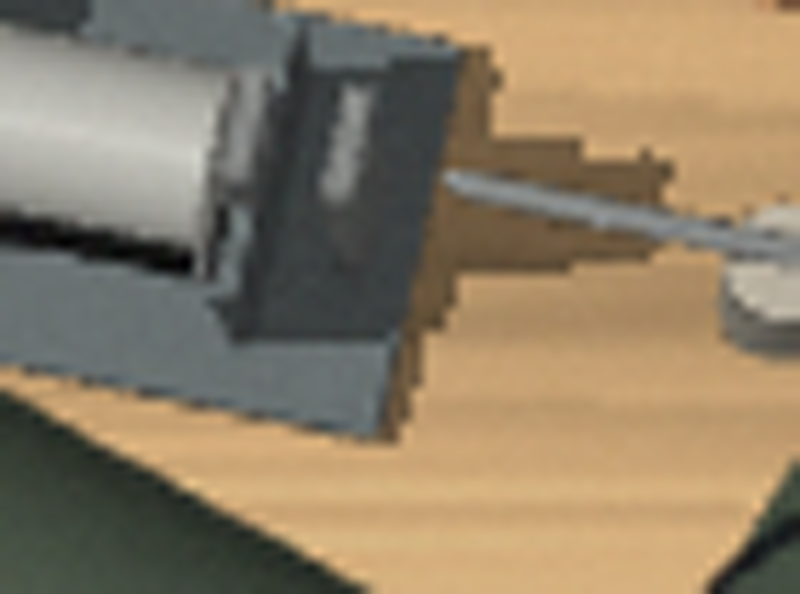

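```bash
python3 - <<'E'
from fit import *
s=np.load("s2.npy").astype(np.float32);t=np.load("t2.npy").astype(np.float32)
hp=np.array([.48218,-.18196,-.2103]); z=.10035
for c,im,y0,y1 in(("scene",s,.06,.165),("top",t,.12,.2)):
    for (a,b) in((y0,(y0+y1)/2),((y0+y1)/2,y1)):
        ys=np.linspace(a,b,40); L=proj(c,T(hp,np.c_[0*ys,ys,0*ys+z])); d=L[-1]-L[0]; d/=np.linalg.norm(d); n=np.array([-d[1],d[0]])
        offs=np.arange(-4,4.01,.25)
        pr=[]
        for o in offs:
            q=np.float32(L+o*n); pr.append(cv2.remap(im,q[:,:1].copy(),q[:,1:].copy(),cv2.INTER_LINEAR)[:,0].mean(0))
        pr=np.array(pr); 
        print(c,a,b,"n",n.round(2)); print("R",pr[:,0].astype(int).tolist()); print("R-B",(pr[:,0]-pr[:,2]).astype(int).tolist())
        w=np.clip(((pr[:,0]-pr[:,2])[[0,1,-1,-2]].mean()-(pr[:,0]-pr[:,2])),0,None); w[w<.4*w.max()]=0; print("centre px",(w*offs).sum()/w.sum())
    for ax,v in(("x",T(hp,[[.001,.15,z]])),("z",T(hp,[[0,.15,z+.001]]))):
        print(c,"1mm",ax,((proj(c,v)-proj(c,T(hp,[[0,.15,z]])))@n).round(3))
E
```

```text
scene 0.06 0.1125 n [0.69 0.72]
R [224, 224, 224, 224, 223, 221, 216, 208, 198, 187, 176, 168, 161, 155, 148, 138, 127, 117, 114, 117, 128, 146, 166, 184, 197, 204, 207, 207, 207, 206, 204, 202, 198]
R-B [79, 80, 81, 81, 82, 82, 79, 74, 66, 54, 39, 25, 13, 5, 2, 0, 1, 3, 8, 15, 24, 32, 40, 45, 48, 49, 48, 47, 45, 44, 42, 41, 40]
centre px -0.05914464309442406
scene 0.1125 0.165 n [0.69 0.72]
R [208, 207, 206, 206, 206, 207, 206, 203, 197, 189, 180, 173, 169, 164, 157, 145, 132, 120, 112, 114, 127, 150, 173, 192, 204, 210, 212, 211, 210, 209, 207, 205, 202]
R-B [76, 76, 76, 76, 77, 77, 77, 75, 69, 59, 46, 32, 20, 10, 4, 1, 0, 2, 7, 17, 31, 46, 60, 70, 76, 78, 78, 78, 78, 77, 77, 76, 75]
centre px -0.1151324511051167
scene 1mm x [0.277]
scene 1mm z [-0.115]
top 0.12 0.16 n [ 0.2  -0.98]
R [154, 154, 155, 157, 155, 150, 143, 134, 126, 122, 122, 125, 129, 133, 134, 132, 129, 125, 124, 126, 133, 142, 150, 156, 159, 160, 161, 161, 161, 160, 158, 158, 159]
R-B [57, 57, 58, 58, 57, 54, 50, 42, 33, 22, 13, 5, 2, 0, 0, 0, 2, 7, 16, 26, 38, 49, 57, 63, 65, 66, 67, 67, 67, 67, 67, 66, 67]
centre px -0.5871756207461153
top 0.16 0.2 n [ 0.2  -0.98]
R [109, 110, 110, 110, 109, 108, 106, 104, 104, 106, 112, 119, 127, 132, 135, 133, 128, 120, 112, 105, 103, 104, 106, 108, 110, 110, 111, 112, 113, 114, 117, 122, 130]
R-B [46, 46, 47, 46, 46, 44, 41, 36, 28, 19, 11, 5, 2, 0, 0, 0, 2, 6, 11, 19, 27, 35, 42, 45, 46, 46, 47, 47, 47, 48, 49, 51, 55]
centre px -0.5007185743447046
top 1mm x [0.292]
top 1mm z [0.067]
```

Measured against the held rod, both cameras put the mill about 0.9 mm further in +x (mill x ≈ 0.5518). I apply that and insert under force watch.

```bash
sed -i 's/MILL=np.array(\[.5509/MILL=np.array([.5518/' h.py; cat > ins.py <<'E'
from h import *
def go(y,sp,f,dx=0,dz=0):
    r=bot.move_linear(fr(MILL,dx-.0002,y,.0808+dz),speed=sp,until_force=f)
    p=bot.read_position(); c,s=np.cos(MILL[2]),np.sin(MILL[2]); d=p[:2]-MILL[:2]
    print(r,"mill x %.2f y %.2f z %.2f mm"%((c*d[0]+s*d[1])*1e3,(-s*d[0]+c*d[1])*1e3,p[2]*1e3),"F",bot.read_ft_force().round(1),"t %.1f"%bot.read_clock()); return r
E
python3 - <<'E'
from ins import *
go(-.315,.05,None)
if not go(-.285,.03,6):
    if not go(-.26,.03,6): 
        go(-.225,.04,6)
s=bot.camera("scene"); crop(s,250,130,80,60,"i2s.png"); t=bot.camera("top"); crop(t,190,150,80,60,"i2t.png")
E
```

```text
False mill x -0.24 y -314.54 z 80.75 mm F [ 0.7  0.2 -1.8] t 21.7
False mill x -0.16 y -285.13 z 80.81 mm F [-0.9 -0.2 -0.7] t 22.8
False mill x -0.16 y -260.06 z 80.82 mm F [-0.4 -1.5 -1.3] t 23.8
False mill x -0.16 y -225.15 z 80.80 mm F [-1.3  0.4 -0.9] t 24.8
```

View pics/i2s.png

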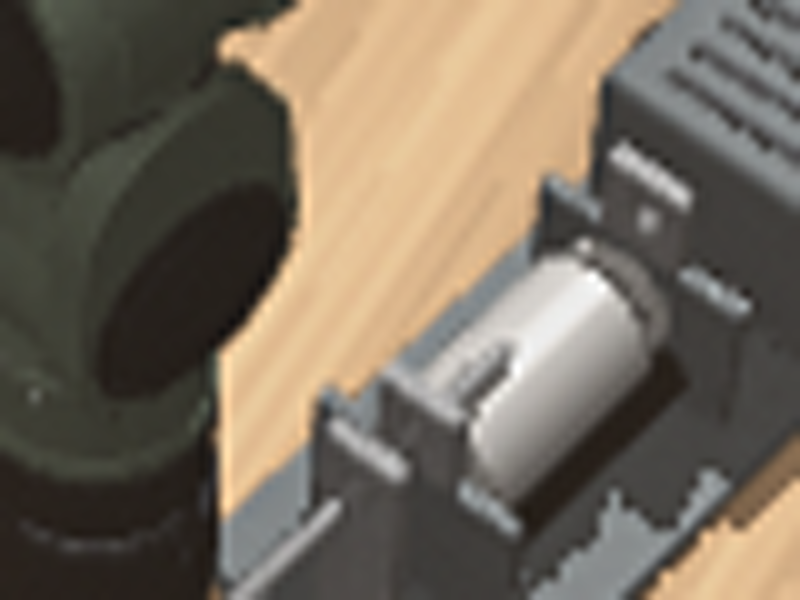

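View pics/i2t.png

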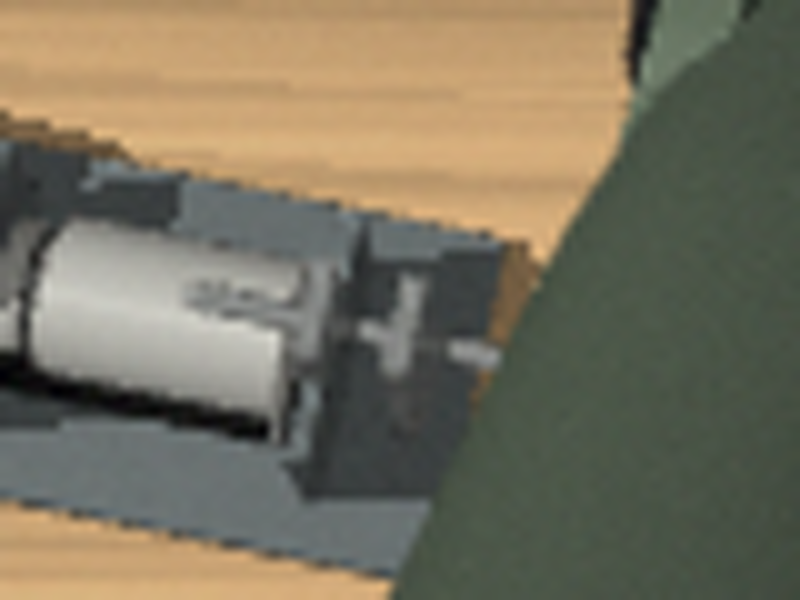

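The rod is through the guide and near eyes and passes above the jar at (480,370) in the scene crop, with almost no force. I continue.

```bash
python3 - <<'E'
from ins import *
if not go(-.16,.05,6):
    if not go(-.14,.03,6):
        go(-.131,.03,7)
        go(-.122,.015,8)
s=bot.camera("scene"); crop(s,250,110,90,80,"i3s.png"); t=bot.camera("top"); crop(t,170,150,90,60,"i3t.png")
E
```

```text
False mill x -0.16 y -160.25 z 80.81 mm F [-0.2 -0.9 -1.2] t 26.4
False mill x -0.24 y -139.95 z 80.78 mm F [ 0.1  0.1 -0.9] t 27.2
False mill x -0.22 y -130.82 z 80.81 mm F [-0.5 -0.2 -0.6] t 27.7
True mill x -0.56 y -126.21 z 80.46 mm F [-0.6 -0.1 -0.5] t 28.1
```

View pics/i3s.png

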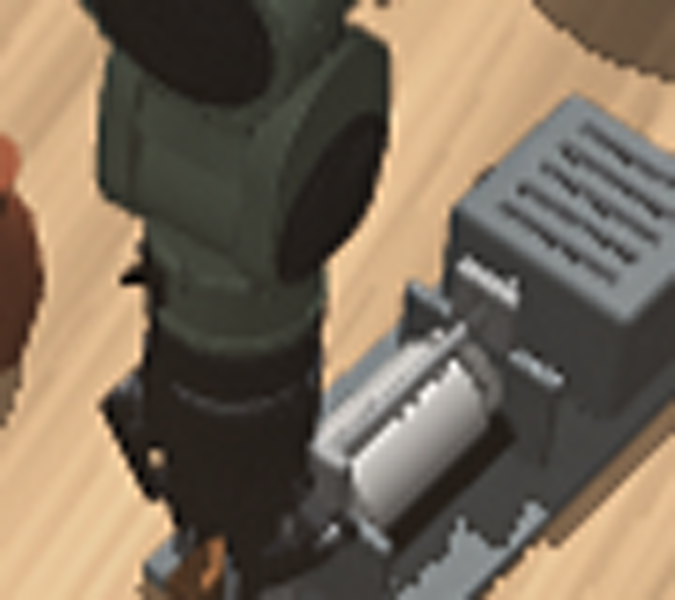

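View pics/i3t.png

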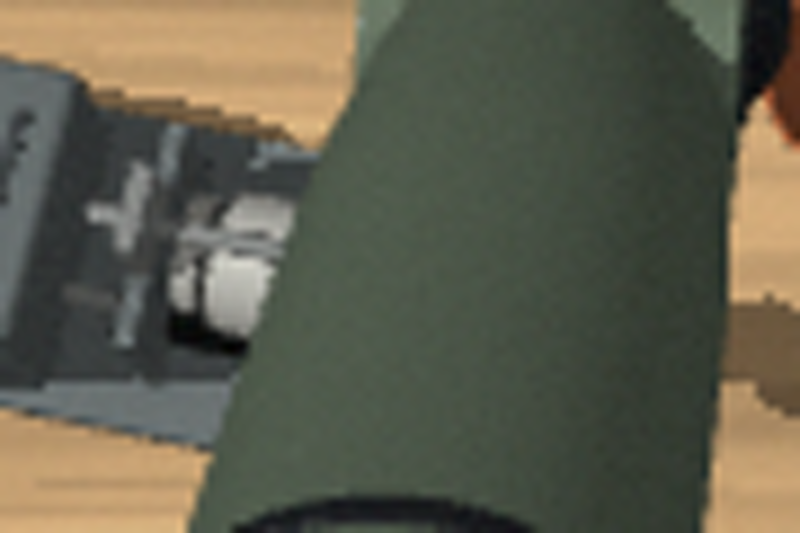

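```bash
python3 - <<'E'
from ins import *
go(-.122,.02,12)
bot.set_gripper(.35,20); bot.wait(.2); print(bot.read_ft_force().round(1),bot.read_gripper_width())
p=bot.read_position()
bot.move_linear([p[0],p[1],.13],speed=.08); bot.move_linear([p[0],p[1],.22],speed=.25)
bot.move_pose([.40,-.30,.25],down(0.))
print(bot.read_clock())
s=bot.camera("scene");t=bot.camera("top");np.save("s3.npy",s);np.save("t3.npy",t)
crop(s,250,115,108,81,"f1s.png"); crop(t,140,145,125,80,"f1t.png")
for c,im in(("scene",s),("top",t)): cv2.imwrite(f"pics/{c}F.png",cv2.resize(im[:,:,::-1],(800,600)))
E
```

```text
True mill x -1.05 y -126.30 z 79.96 mm F [-0.2 -1.9  2.7] t 28.5
[ 0.4 -0.2 -0.2] 0.35189264192955194
31.5333
```

View pics/f1s.png

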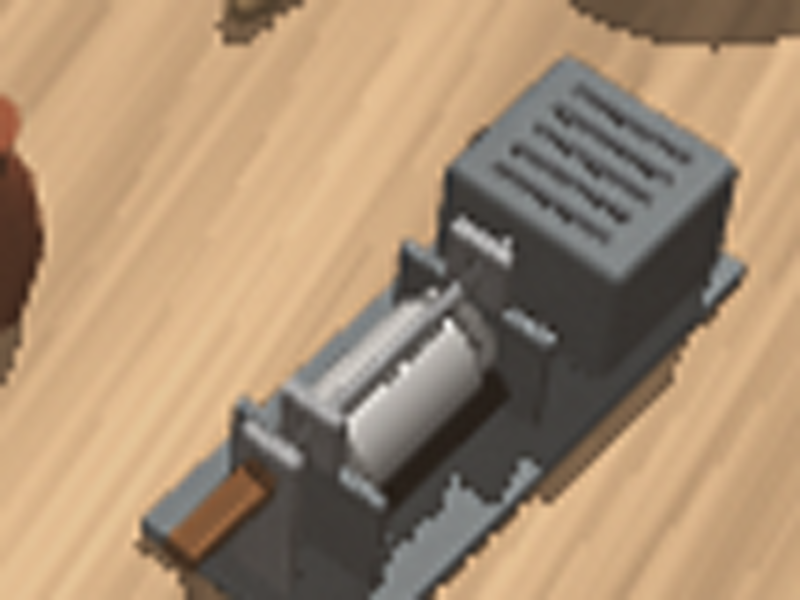

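View pics/f1t.png

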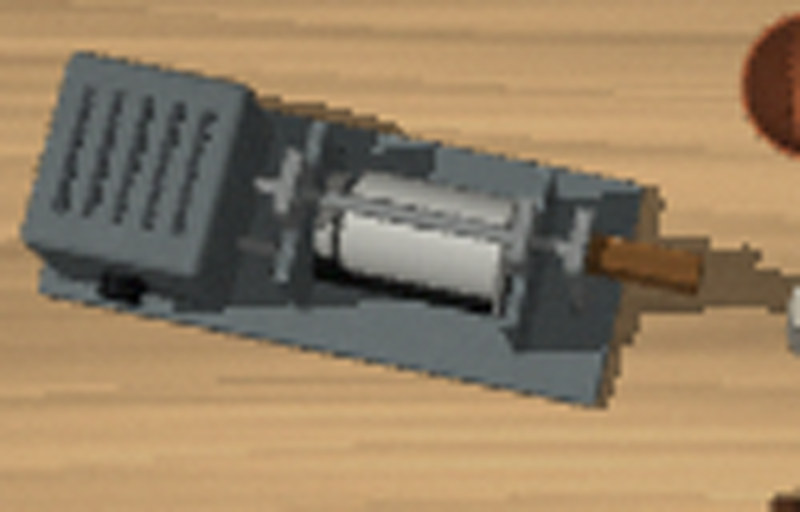

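View pics/topF.png

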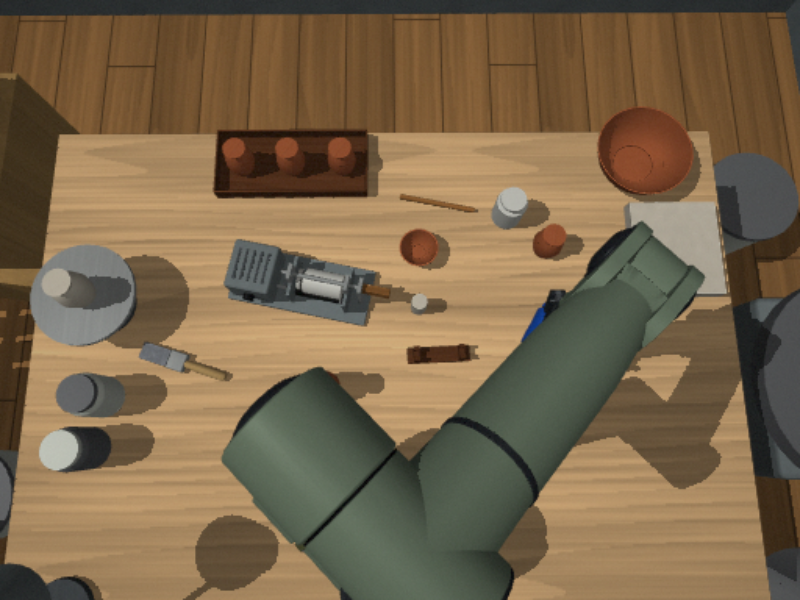

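```bash
python3 - <<'E'
from fit import *
o=[]
for c,off,sc,f in(("scene",(250,115),800/108,"f1s.png"),("top",(140,145),6.4,"f1t.png")):
    im=cv2.imread("pics/"+f); M=np.array([.5509,.1408,-.2105])
    Q=lambda P:np.int32((((proj(c,T(M,np.array(P)*1e-3))-off+.5)*sc-.5)).round())
    cv2.polylines(im,[Q([(9,-96,108),(-9,-96,108),(-9,-156,108),(9,-156,108)])],True,(0,0,255),1)
    cv2.circle(im,tuple(map(int,Q([(0,84,98)])[0])),3,(0,255,0),1)
    o.append(cv2.resize(im[200:600,100:550] if c=="scene" else im[120:400,220:720],(400,300)))
cv2.imwrite("pics/o_f.png",np.hstack(o))
E
```

```text
(no output)
```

View pics/o_f.png

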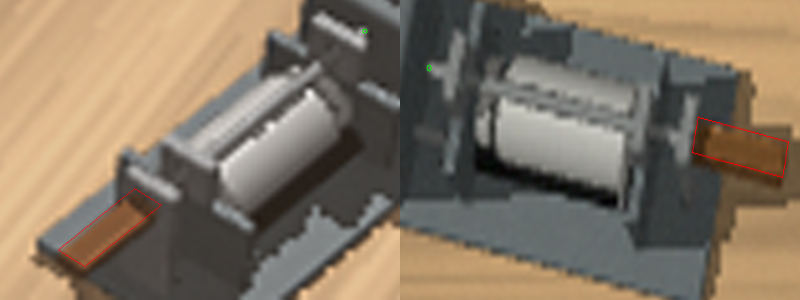

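```bash
python3 -c "
from cell import bot
print(bot.read_clock()); bot.close_job()"
```

```text
31.6333
the job is handed in; nothing more can be done
```

I laid the white milling jar on the mill's two rollers, then slid the keeper rod through all three eyes until its handle met the guide lug. I handed the job in at 31.6 s.

- **Jar:** Its outline matched the predicted seat, between the end plates and in line with the rollers, to under a pixel in both cameras.
- **Rod:** Insertion met almost no force. Contact came twice where it should, with the handle centre at mill y = -126.2 and -126.3 mm against -126 mm expected. After release, the pictures show the handle against the lug, the rod above the jar and its tip beyond the far lug.
- **Disagreement:** The two cameras differed by about 2 mm on the mill's x position. I settled this by comparing with the held rod before inserting, which moved the mill estimate 0.9 mm in +x.
- **Other objects:** Those visible in the final top view look unmoved. The arm hid the dark cup, the vase, the turquoise rod and part of the blue jar there, so I could not check those four at the end. I made no planned contact with any of them.

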